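# Load the camshaft for demagnetising, cover it and close the tray into the tunnel

### The job

Lay the camshaft lengthways in the open tray of the bench demagnetiser and let go of it, put the lid on so that it sits flush all round, then push the closed tray into the low tunnel until it is fully home against its stop. Leave the other parts on the bench where they are.

Things in the scene. Friction and masses are not known exactly. Their poses are not given: they have to be found in the camera images.
- camshaft: Loose steel camshaft, 72 x 111 x 71 mm, 0.42 kg: 24 mm lobed shaft along its y (-56 to +55 mm) with a 71 mm gear disc across it at y = +14 to +46 (it leans). Rests on bare shaft end and gear rim. Origin: underside, mid-length; x across, z up. Grasp across x (26 mm) beside the gear at y = -8 mm, tool centre 23 mm above the origin. Starts left or right of the demagnetiser, the lid on the other side.
- lid: Loose grey hood lid, 154 x 108 mm, 0.22 kg. Origin: centre of its rim plane, which seats on the tray's rim by its own weight, either way round; x lengthwise, z up. Roof 42 mm above. Flared guide lips (170 x 124 mm outside) hang 10 mm below, 1.6 mm play per side seated; on the bench the origin is 10.5 mm up. Grip rib on the roof: 14 wide (y), 96 long (x), 42 to 64 mm above the origin.
- lid_grip (a point): A point on the lid's grip rib, 58 mm straight above the lid's origin. Grip the rib across y with the tool centre here or 3 mm higher.
- demagnetiser: Fixed bench demagnetiser: base plate 385 x 170 x 10 mm with slide rails, and a grey tunnel. Origin on the bench under the tray's home centre; x leads into the tunnel, away from the robot, z up. Tunnel from x = -10 to +85 mm, opening 150 mm wide, underside 136 mm above the bench (9.5 mm over the seated lid's rib); outside 210 mm wide, 176 mm high. In front of it only the tray stands on the base.
- tray_floor (a point): Centre of the upper face of the tray's floor, 20 mm above the bench; axes as the demagnetiser's. The tray is a grey open box on the slide, 146 x 100 mm inside (long side along x), walls 4 mm thick and 42 mm high above this point; so the lid's origin is 42 mm above this point when seated.
- tray_push (a point): Middle of the near face of the tray's upright push plate, 112 mm on the -x side of the tray's centre and 64 mm above the bench. The plate is 8 mm thick (along x), 76 mm wide (across) and stands from 20 to 76 mm above the bench. Push it in +x with closed fingers; it stays outside the tunnel when the tray is home.
- tray (a joint): Travel of the tray along x of the demagnetiser in m: 0 fully out, 0.140 fully home against its stop. Starts between 0 and 0.025. It slides with about 2 N of friction and stays where it is left.
- piston_rod: Loose piston with connecting rod lying on its side, 68 x 170 x 66 mm, behind on the right; a bystander. Origin at the underside centre, length along y. Beyond it, to the right of y = -0.38 m, a tall black case (fixed, 0.27 m high) stands on the bench: swing round or over it.
- carburettor: Loose carburettor, 101 x 91 x 70 mm, behind on the left; a bystander. Origin at the underside centre.
- pliers: Loose pliers lying flat, 65 x 181 x 17 mm, near edge of the bench, right; a bystander. Origin at the underside centre, length along y.
- spanner_a: Loose spanner lying flat, 31 x 169 x 8 mm, near edge of the bench, left; a bystander. Origin at the underside centre, length along y.

How it is judged (in metres and radians):
On the way, in this order (a step that is already met when the one before it is completed fails the run):
1. the camshaft lies released and at rest in the tray, the tray still outside the tunnel (x of camshaft in the frame of tray_floor between -0.05 and 0.05 m and y of camshaft in the frame of tray_floor between -0.035 and 0.035 m and z of camshaft in the frame of tray_floor between -0.01 and 0.04 m and contact force between the fingers and camshaft below 0.2 N and linear speed of camshaft below 0.02 m/s and value of joint tray below 0.06 m), for 0.2 s.
2. the lid sits flush on the tray over the camshaft, released, the tray still outside the tunnel (x of camshaft in the frame of tray_floor between -0.05 and 0.05 m and y of camshaft in the frame of tray_floor between -0.035 and 0.035 m and z of camshaft in the frame of tray_floor between -0.01 and 0.04 m and z of lid in the frame of tray_floor between 0.038 and 0.0455 m and horizontal distance between lid and tray_floor below 0.006 m and angle between lid's own z axis and vertical below 0.04 rad and angle between the x axis of lid and the x axis of tray_floor, either way round below 0.06 rad and contact force between the fingers and lid below 0.2 N and value of joint tray below 0.06 m), for 0.2 s.
At the end, for the whole second after the job is handed in: Tray within 4 mm of home; camshaft in it (origin within 50 mm along, 35 mm across of its centre, under 40 mm above its floor); lid seated: origin 38 to 45.5 mm above the tray floor, within 6 mm of its centre, level to 0.04 and square to 0.06 rad; lid released, all at rest (x of camshaft in the frame of tray_floor between -0.05 and 0.05 m and y of camshaft in the frame of tray_floor between -0.035 and 0.035 m and z of camshaft in the frame of tray_floor between -0.01 and 0.04 m and z of lid in the frame of tray_floor between 0.038 and 0.0455 m and horizontal distance between lid and tray_floor below 0.006 m and angle between lid's own z axis and vertical below 0.04 rad and angle between the x axis of lid and the x axis of tray_floor, either way round below 0.06 rad and value of joint tray above 0.136 m and contact force between the fingers and lid below 0.2 N and linear speed of lid below 0.01 m/s and linear speed of camshaft below 0.02 m/s); the robot touches nothing.
It fails at once if one of the four bystanders (piston_rod, carburettor, pliers, spanner_a) is moved more than 30 mm (distance of any of piston_rod, carburettor, pliers, spanner_a from where it was at the start of the episode above 0.03 m).
It fails at once if the tray enters the tunnel by more than 100 mm of travel without its lid seated (value of joint tray above 0.1 m and not (z of lid in the frame of tray_floor between 0.038 and 0.0455 m and horizontal distance between lid and tray_floor below 0.006 m and angle between lid's own z axis and vertical below 0.04 rad and angle between the x axis of lid and the x axis of tray_floor, either way round below 0.06 rad)).
It also fails if it takes over 64 s, if anything falls off the work surface, if the arm or the gripper's body presses on something with over 40 N, if the wrist force passes 120 N, or if a joint passes its speed limit or range.

### The arm

A 7-joint arm with a two-finger parallel gripper is mounted at the origin on a cart in front of the work surface, level with it; the furniture and walls round the work are solid. World frame = base frame: x ahead of the robot, y to its left, z up, the work surface at z = 0. Lengths are in mm, angles in rad, forces in N, time in s.
With the tool pointing down it reaches from about 400 to 875 mm from the base axis. Payload 4.4 kg.
Tool frame: the origin (TCP) lies between the finger pads, 19 mm behind the fingertips; this is the grasp point; z points along the fingers, y is the line along which they close (so a half turn about z gives the same grasp; the last joint's range is limited). The gripper opens to 85 mm and grips with 20 to 120 N. Pads are 22 mm wide; open, the fingers measure 114 mm over their backs; the gripper's body (76 mm by 85 mm) begins 54 mm behind the grasp point. The pads swing forward as they close: fully open they stand 13 mm farther back than shut.
Start: joints at [1.041, 0.628, 0.038, 1.517, -0.027, 0.996, -0.02], TCP at [290.805, -581.335, 250.013] pointing down, gripper open.
Joint ranges: [-3.06, 3.06], [-0.37, 2.12], [-1.25, 1.32], [0.18, 2.47], [-1.1, 4.24], [0.23, 1.98], [-2.94, 2.94]. Speed limits (rad/s): [2.57, 2.57, 3.14, 3.14, 3.14, 3.14, 3.14].

### API

Orientations are given as [roll, pitch, yaw] about the fixed x, y, z axes, in that order (R = Rz(yaw) Ry(pitch) Rx(roll)).
In Python, from cell import ctrl, job, get_image, calibration gives the robot as it stands (ctrl), with the cameras as plain functions and the job (job).
- The arm moves only by the shell command python3 nudge.py FILE, which reads ROWS from the file FILE. ROWS is one flat JSON list of numbers that holds 1 to 12 rows one after another, with no inner brackets; each row has 7 numbers: dx, dy, dz in mm, then a rotation vector rx, ry, rz in rad, then the finger opening in mm; each row shifts and turns the commanded pose from where the row before left it, along the tool's axes as they then stand; what a row does not reach is not made up. A row lasts 1/10 s, in which the tool goes at most 50 mm and 0.15 rad, less where a joint would pass 70% of its speed; a pose out of reach is approached as far as the arm can. The fingers move at their own pace and stop on an object; the grip force is fixed at half the most. Time passes only in rows, so rows that do not move let the fingers close. It prints the time, the measured TCP pose, the force, the opening and the grip force at its end. Input that does not fit is refused with a message, and nothing moves.
- ctrl.read_state(): the state, without advancing time (a new reading comes with each control period).
- get_image(name): name is "scene" or "top"; returns the picture (420x560x3 uint8, blue, green, red); there is no depth.
- calibration(name): a dict with "fx", "fy", "cx", "cy" (pixels), "k1" (the pictures are not rectified: a ray, as slopes to the right and down, at radius r is drawn at 1 + k1 r^2 times it, then the intrinsics apply), "rvec" (rotation vector, rad) and "tvec" (3), from world to camera coordinates, as OpenCV has them. Camera axes: x right, y down, z forward; pixel columns grow to the right and rows downward; lengths in mm; the calibration is good to about 2 mm. A picture is of the moment at which its call begins. calibration takes no time and is no camera call.
- job.finish_job(): hands the job in; it is judged then, once.
The state is a dict: "clock": time; "qpos": joint angles; "qd": joint speeds; "tau": joint torques, N m; "eef_pos": TCP position; "tool_rot": TCP orientation; "force": force on the tool from outside, world axes, zero at the start; "torque": the same for the moment, N m; "width": finger opening in mm; "gripper_force": force on a finger pad.
Only numpy, scipy, OpenCV 4.12 (cv2) and the standard library are available. Lean on these libraries where they do the work, as an engineer would, in place of code of your own. Each camera call takes 0.05 s, during which the arm holds its last target. There are 200 camera calls.

## Working session

There is one attempt and no reset: what is moved stays moved. The work goes in short steps, Python scripts to look and compute and a shell command to move; the robot and the scene stay as the last step left them, time stands still between calls to the robot, and variables do not carry over. Pictures are saved under pics/ and viewed, at most 12 in all, crops included, and the job is handed in when it is done.

```bash
mkdir -p pics; ls
python3 - <<'E'
from cell import ctrl, job, get_image, calibration
import cv2
for n in("scene","top"):
    cv2.imwrite(f"pics/{n}0.png",get_image(n)); print(calibration(n))
s=ctrl.read_state(); print(s)
E
```

```text
cell.py
nudge.py
pics
{'fx': 459.0777288692619, 'fy': 459.0777288692619, 'cx': 280.36101157618003, 'cy': 205.25758566675586, 'k1': 0.037769916682702756, 'rvec': array([ 0.87870868, -2.42348685,  1.22156798]), 'tvec': array([428.95046604, 250.60108349, 882.64900776])}
{'fx': 463.0948882589695, 'fy': 463.0948882589695, 'cx': 279.7749303414098, 'cy': 212.60974067595777, 'k1': -0.07235166453485842, 'rvec': array([ 2.16919888, -2.15995764,  0.14575884]), 'tvec': array([   8.16671756,  527.47714952, 1299.57016118])}
{'clock': 0.1, 'qpos': array([ 1.04115974,  0.62925231,  0.03845155,  1.51826173, -0.02700934,
        0.99631137, -0.02001918]), 'qd': array([ 1.67720687e-04, -2.86789668e-03, -5.26465714e-05, -2.62986741e-03,
        5.94879988e-04,  1.45287700e-04, -1.42487691e-03]), 'tau': array([ 3.23100736e-03, -5.64532614e+01,  1.23030704e+00, -1.93975049e+01,
        1.12335332e-02,  5.37697342e-03,  3.31080469e-05]), 'eef_pos': array([ 290.58872266, -580.83665803,  249.18400876]), 'tool_rot': array([-3.13987799e+00,  1.33916053e-05,  4.63806986e-01]), 'force': array([0.38674397, 0.48558306, 0.73566453]), 'torque': array([-0.02216978, -0.00163604, -0.05578011]), 'gripper_force': 0.0, 'width': 85.31383074881701}
```

View pics/top0.png

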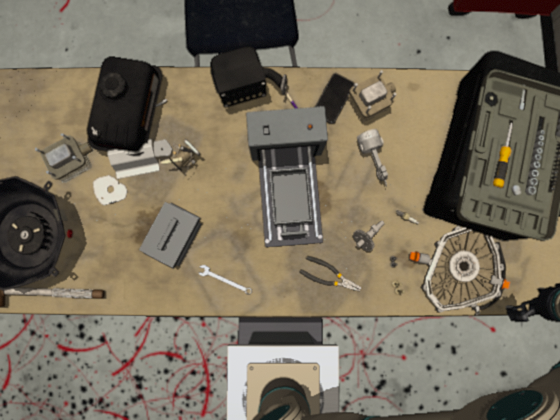

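View pics/scene0.png

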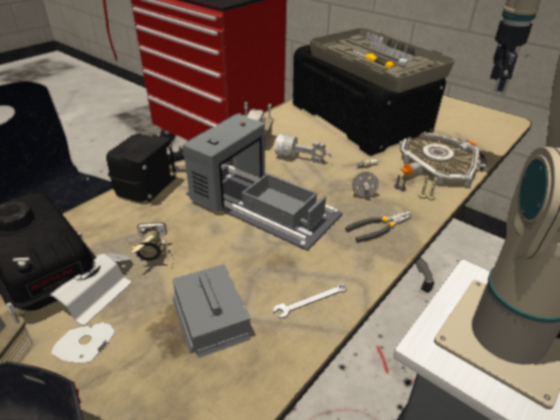

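The top view shows the camshaft at about (370,235), the lid at (172,236), the tray at (293,195) with its push plate at (293,231), and the tunnel at (287,132). The scene view shows the camshaft at (366,183), the lid at (211,308) and the tray at (285,200). Next: enlarged crops.

```bash
cat > h.py <<'E'
import numpy as np, cv2
from cell import ctrl, job, get_image, calibration
def cam(n):
    c=calibration(n); R=cv2.Rodrigues(np.array(c['rvec']))[0]
    return c,R,np.array(c['tvec'],float)
def cast(n,uv,z):
    c,R,t=cam(n); out=[]
    for u,v in np.atleast_2d(uv).astype(float):
        d=np.array([(u-c['cx'])/c['fx'],(v-c['cy'])/c['fy']]); s=d.copy()
        for _ in range(20): s=d/(1+c['k1']*(s@s))
        o=-R.T@t; r=R.T@np.array([*s,1]); out.append(o+r*(z-o[2])/r[2])
    return np.array(out)
def proj(n,P):
    c,R,t=cam(n); q=(R@np.atleast_2d(P).T).T+t; s=q[:,:2]/q[:,2:]
    s=s*(1+c['k1']*(s**2).sum(1,keepdims=True))
    return s*[c['fx'],c['fy']]+[c['cx'],c['cy']]
E
python3 - <<'E'
from h import *
t=cv2.imread('pics/top0.png'); s=cv2.imread('pics/scene0.png')
def cr(im,x,y,w,h,W,H): return cv2.resize(im[y:y+h,x:x+w],(W,H),interpolation=cv2.INTER_CUBIC)
a=np.hstack([cr(t,345,212,50,50,300,300),cr(s,342,160,50,50,300,300)])
b=np.hstack([cr(t,245,100,100,150,200,300),cr(t,132,196,80,80,400,300)[:, :400]])
cv2.imwrite('pics/m.png',np.vstack([a,b]))
E
```

```text
(no output)
```

View pics/m.png

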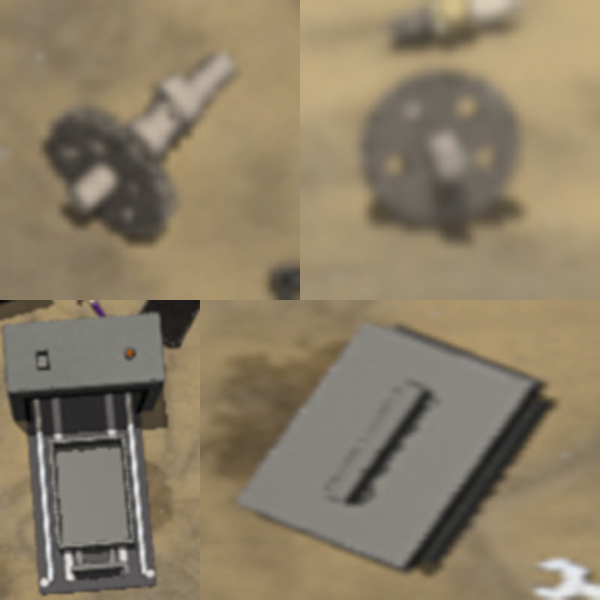

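The crops put the camshaft's gear end at about (357,245) and its bare end at (384,222) in the top view. The lid roof and the tray are both clearly bounded. Next: measure the lid by mask and enlarge the tray.

Run:
```python
from h import *
t=cv2.imread('pics/top0.png'); s=cv2.imread('pics/scene0.png')
cv2.imwrite('pics/tray.png',np.hstack([cv2.resize(t[160:248,258:330],(480,587),interpolation=cv2.INTER_CUBIC),cv2.resize(s[165:245,215:345],(320,587//1),interpolation=cv2.INTER_CUBIC)]))
hsv=cv2.cvtColor(t,cv2.COLOR_BGR2HSV)
print(hsv[225,160],hsv[240,190],hsv[195,293],hsv[130,280],hsv[262,160])
def mask(seed,x,y,w,h,ds,dv):
    c=hsv[seed[1],seed[0]].astype(int); m=((hsv[...,1]<45)&(abs(hsv[...,2].astype(int)-c[2])<dv)).astype(np.uint8)
    z=np.zeros_like(m); z[y:y+h,x:x+w]=m[y:y+h,x:x+w]; z=cv2.morphologyEx(z,cv2.MORPH_OPEN,np.ones((3,3)))
    k=max(cv2.findContours(z,0,2)[0],key=cv2.contourArea); return k
for nm,a in dict(lid=((160,225),130,195,80,80,0,25),floor=((293,195),262,160,65,70,0,25)).items():
    k=mask(*a); r=cv2.minAreaRect(k); b=cv2.boxPoints(r); print(nm,r,b.round(1).tolist())
    for z in((52.5,) if nm=='lid' else (20,62)):
        P=cast('top',b,z)[:,:2]; e=np.diff(np.vstack([P,P[:1]]),axis=0)
        print(z,P.mean(0).round(1),np.linalg.norm(e,axis=1).round(1),np.degrees(np.arctan2(e[:,1],e[:,0])).round(1))
ge=cast('top',(357.2,244.8),42)[0]; be=cast('top',(383.5,222.5),12)[0]
print('cam',ge,be,np.linalg.norm(ge-be))
```

```text
[ 20  17 135] [30  9 54] [ 26  15 134] [ 30  14 125] [ 19  73 116]
lid ((168.15512084960938, 233.55531311035156), (37.77204513549805, 56.07587814331055), 27.758541107177734) [[138.39999389648438, 249.60000610351562], [164.5, 199.89999389648438], [197.89999389648438, 217.5], [171.8000030517578, 267.20001220703125]]
52.5 [464.3 325.2] [157.5 108.7 156.5 107.5] [ -26.1 -117.3  153.4   63.2]
floor ((290.523681640625, 197.9738311767578), (47.6404914855957, 33.408267974853516), 87.1375961303711) [[272.70001220703125, 175.0], [306.0, 173.3000030517578], [308.3999938964844, 220.89999389648438], [275.0, 222.60000610351562]]
20 [572.5 -20.9] [ 98.1 140.6  96.8 140.3] [ -86.7 -177.4   93.1    3.1]
62 [566.  -19.4] [ 95.  136.1  93.8 135.9] [ -86.7 -177.4   93.1    3.1]
cam [ 435.14802038 -209.89577425   42.        ] [ 502.23018851 -293.97592851   12.        ] 111.66686895416771
```

View pics/tray.png

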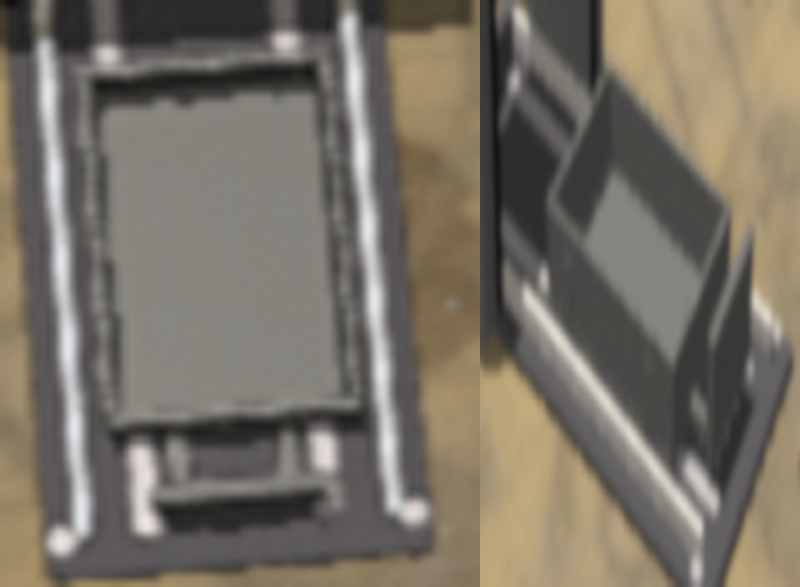

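The tray's rim corners in the top view are at about (270.3,170.5), (307.5,169.3), (312,221.5) and (274.8,224). The push plate's top runs from (281.5,234) to (306.5,233).

Run:
```python
from h import *
o=lambda n:-cam(n)[1].T@cam(n)[2]; print(o('top'),o('scene'))
c=lambda *p:[(x/6.667+258-.4,y/6.67+160-.4) for x,y in p]
def rep(nm,b,z):
    P=cast('top',b,z)[:,:2]; e=np.diff(np.vstack([P,P[:1]]),axis=0)
    print(nm,P.round(1).tolist(),P.mean(0).round(1),np.linalg.norm(e,axis=1).round(1),np.degrees(np.arctan2(e[:,1],e[:,0])).round(1))
rep('rim',c((82,69),(330,60),(360,408),(111,433)),62)
rep('plate top',c((155,490),(325,482)),76)
rep('rails',c((45,40),(82,530),(390,510),(347,15)),20)
rep('base near',c((50,575),(430,548)),10)
# tunnel roof corners from m.png crop (2x, origin 245,100)
rep('tunnel',[(245+x/2,100+y/2) for x,y in((10,103),(165,88),(158,14),(3,30))],176)
def box(cx,cy,yaw,L,W,z):
    a=np.radians(yaw);R=np.array([[np.cos(a),-np.sin(a)],[np.sin(a),np.cos(a)]])
    return [np.r_[R@np.array([sx*L/2,sy*W/2])+[cx,cy],z] for sx,sy in((1,1),(1,-1),(-1,-1),(-1,1))]
# sanity check in scene view
s=cv2.imread('pics/scene0.png')
for b in (box(464.3,325.2,-26.5,154,108,52.5),box(569,-20,3,154,108,62)):
    cv2.polylines(s,[proj('scene',b).round().astype(int)],1,(0,0,255))
for p in ([435,-210,42],[502,-294,12]): cv2.circle(s,tuple(map(int,proj('scene',p)[0])),2,(0,0,255),-1)
cv2.imwrite('pics/chk.png',cv2.resize(s[130:370,150:450],(750,600)))
```

```text
[ 365.77075754   27.11273385 1353.75702952] [-12.36652204 709.59165644 722.63090613]
rim [[645.9, 39.3], [650.5, -66.6], [501.1, -78.6], [490.1, 26.2]] [571.9 -19.9] [106.  149.8 105.4 156.3] [ -87.5 -175.4   96.     4.8]
plate top [[465.1, 7.8], [468.7, -62.8]] [466.9 -27.5] [70.7 70.7] [-87.1  92.9]
rails [[667.9, 56.1], [452.0, 38.5], [461.2, -94.9], [680.1, -77.3]] [565.3 -19.4] [216.6 133.7 219.6 133.9] [-175.3  -86.     4.6   95.2]
base near [[433.0, 52.3], [445.4, -113.2]] [439.2 -30.4] [166. 166.] [-85.7  94.3]
tunnel [[669.9, 90.4], [691.5, -112.2], [792.5, -104.1], [768.7, 100.9]] [730.7  -6.2] [203.7 101.3 206.3  99.4] [ -83.9    4.6   96.6 -173.9]
```

View pics/chk.png

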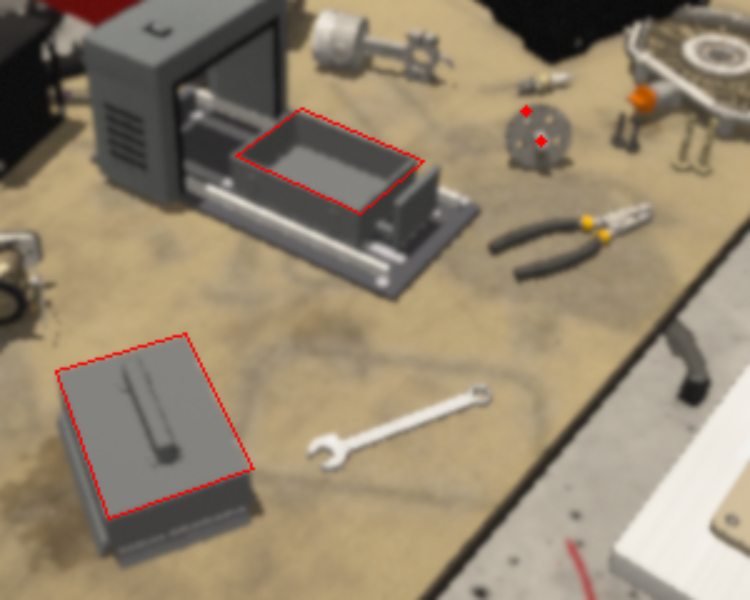

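The overlay fits. The lid is at (464,325) with yaw -26.5°. The tray is at (571.5,-20), yaw 4.6°. The camshaft origin is near (469,-252) with its y axis at 128.6°. First I turn the tool and raise it a little.

```bash
cat > go.py <<'E'
# usage: go.py x y z [yaw_deg]: remaining delta in tool axes
import sys; from h import *
from scipy.spatial.transform import Rotation as Ro
s=ctrl.read_state(); R=Ro.from_euler('xyz',s['tool_rot']); a=list(map(float,sys.argv[1:]))
print('tool delta',R.inv().apply(np.array(a[:3])-s['eef_pos']).round(1))
if len(a)>3: print('rot',(R.inv()*Ro.from_euler('xyz',[np.pi,0,np.radians(a[3])])).as_rotvec().round(3))
print(s['clock'],s['eef_pos'].round(1),s['force'].round(1),s['width'])
E
echo '[0,0,0,0,0,-0.148,85,0,0,0,0,0,-0.148,85,0,0,0,0,0,-0.148,85,0,0,0,0,0,-0.148,85,0,0,0,0,0,-0.148,85,0,0,0,0,0,-0.148,85,0,0,0,0,0,-0.148,85,0,0,0,0,0,-0.148,85,0,0,0,0,0,-0.148,60,0,0,0,0,0,-0.148,60,0,0,0,0,0,-0.148,60,0,0,0,0,0,-0.148,60]' > m.json && python3 nudge.py m.json
python3 go.py 360 -330 250 128.6; python3 go.py 473.7 -258.2 250; python3 -c "
from h import *
print(cast('top',[(425,210),(450,235),(537,240)],270).round())"
```

```text
clock: 1.3
eef_pos: [290.5, -581.1, 249.5]
tool_rot: [3.141, -0.001, 2.246]
force: [-0.5, 0.6, 0.6]
width: 60.0
gripper_force: 0.0
tool delta [152.6 211.2  -0.3]
rot [ 0.    -0.001  0.001]
1.3 [ 290.5 -581.1  249.5] [-0.5  0.6  0.6] 59.95255875887071
tool delta [ 1.377e+02  3.448e+02 -3.000e-01]
1.3 [ 290.5 -581.1  249.5] [-0.5  0.6  0.6] 59.95255875887071
[[ 506. -333.  270.]
 [ 447. -392.  270.]
 [ 435. -608.  270.]]
```

```bash
echo '[30,42,0,0,0,0,60,30,42,0,0,0,0,60,30,42,0,0,0,0,60,30,42,0,0,0,0,60,30,42,0,0,0,0,60,0,45,0,0,0,0,60,0,45,0,0,0,0,60,-12,44,0,0,0,0,60,0,0,45,0,0,0,60,0,0,45,0,0,0,60,0,0,0,0,0,0,60]' > m.json && python3 nudge.py m.json
python3 go.py 473.7 -258.2 120 128.6
python3 - <<'E'
from h import *
t=get_image('top'); s=get_image('scene')
g=lambda n,im,p:cv2.circle(im,tuple(map(int,proj(n,p)[0])),1,(0,0,255),-1)
for n,im in(('top',t),('scene',s)):
    g(n,im,[473.7,-258.2,23]); g(n,im,[435,-210,42]); g(n,im,[502,-294,12])
cv2.imwrite('pics/c1.png',np.hstack([cv2.resize(t[190:280,330:430],(400,400)),cv2.resize(s[130:210,310:410],(400,400))]))
E
```

```text
clock: 2.4
eef_pos: [468.8, -265.6, 155.0]
tool_rot: [-3.136, -0.011, 2.241]
force: [-0.8, 0.4, -0.6]
width: 59.8
gripper_force: 0.0
tool delta [ 2.4  8.7 34.9]
rot [-0.005 -0.011 -0.004]
2.4 [ 468.8 -265.6  155. ] [-0.8  0.4 -0.6] 59.835755822560955
```

View pics/c1.png

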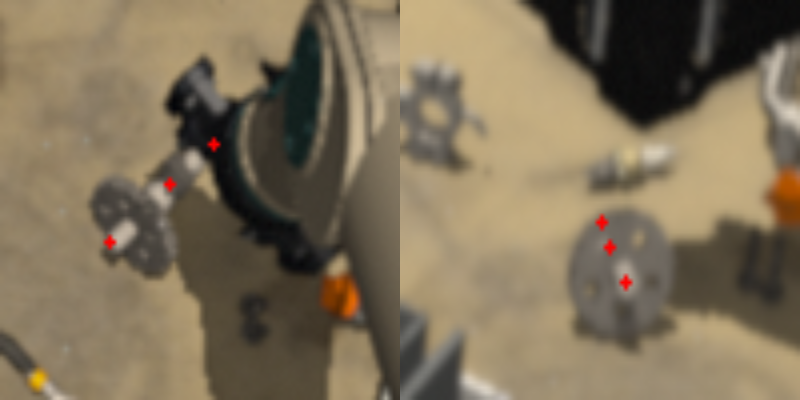

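The marks lie along the shaft: gear end at (110,240), grasp point at (170,184). The estimate holds, so I descend.

```bash
echo '[2,8,30,0,0,0,60,0,0,30,0,0,0,60,0,0,0,0,0,0,60,0,0,0,0,0,0,60]' > m.json && python3 nudge.py m.json; python3 go.py 473.7 -258.2 23 128.6
```

```text
clock: 2.9
eef_pos: [478.9, -261.7, 102.0]
tool_rot: [3.141, 0.002, 2.239]
force: [-0.2, -1.0, 0.5]
width: 59.7
gripper_force: 0.0
tool delta [ 6.2 -1.9 79. ]
rot [ 0.001  0.002 -0.005]
2.9 [ 478.9 -261.7  102. ] [-0.2 -1.   0.5] 59.69536950900291
```

```bash
echo '[5,-2,30,0,0,0,60,0,0,30,0,0,0,60,0,0,19,0,0,0,60,0,0,0,0,0,0,60,0,0,0,0,0,0,60]' > m.json && python3 nudge.py m.json; python3 go.py 473.7 -258.2 23 128.6
```

```text
clock: 3.4
eef_pos: [474.6, -259.0, 22.9]
tool_rot: [3.14, 0.003, 2.239]
force: [0.6, -0.2, 0.7]
width: 60.0
gripper_force: 0.0
tool delta [ 1.2 -0.2 -0.1]
rot [ 0.001  0.003 -0.005]
3.4 [ 474.6 -259.    22.9] [ 0.6 -0.2  0.7] 60.01564672723625
```

```bash
echo '[1,0,0,0,0,0,20,0,0,0,0,0,0,15,0,0,0,0,0,0,15,0,0,0,0,0,0,15,0,0,0,0,0,0,15,0,0,0,0,0,0,15]' > m.json && python3 nudge.py m.json; python3 go.py 579.5 -19.4 130 184.6
```

```text
clock: 4.0
eef_pos: [473.4, -258.1, 22.6]
tool_rot: [3.141, 0.002, 2.24]
force: [-0.2, -0.8, 8.3]
width: 22.3
gripper_force: 57.6
tool delta [ 121.3  231.3 -107.6]
rot [-0.001  0.002 -0.982]
4.0 [ 473.4 -258.1   22.6] [-0.2 -0.8  8.3] 22.311971208154755
```

```bash
echo '[0,0,-20,0,0,0,15,0,0,-40,0,0,0,15,0,0,-40,0,0,0,15,0,0,-40,0,0,0,15,0,0,0,0,0,0,15,0,0,0,0,0,0,15]' > m.json && python3 nudge.py m.json; python3 go.py 579.5 -19.4 160 184.6
```

```text
clock: 4.6
eef_pos: [472.1, -257.8, 161.4]
tool_rot: [-3.141, 0.001, 2.239]
force: [-0.4, -0.4, -4.9]
width: 22.6
gripper_force: 58.9
tool delta [120.6 232.    1.2]
rot [-0.001  0.001 -0.983]
4.6 [ 472.1 -257.8  161.4] [-0.4 -0.4 -4.9] 22.60850704934629
```

```bash
echo '[15,29,0,0,0,0,15,15,29,0,0,0,0,15,15,29,0,0,0,0,15,15,29,0,0,0,0,15,15,29,0,0,0,0,15,15,29,0,0,0,0,15,15,29,0,0,0,0,15,15,29,0,0,0,-0.14,15,0,0,0,0,0,-0.14,15,0,0,0,0,0,-0.14,15,0,0,0,0,0,-0.14,15,0,0,0,0,0,-0.14,15]' > m.json && python3 nudge.py m.json;echo '[0,0,0,0,0,-0.14,15,0,0,0,0,0,-0.143,15,0,0,0,0,0,0,15,0,0,0,0,0,0,15,0,0,0,0,0,0,15]' > m.json && python3 nudge.py m.json; python3 go.py 579.5 -19.4 43 184.6
python3 - <<'E'
from h import *
cv2.imwrite('pics/c2.png',np.hstack([cv2.resize(get_image('top')[140:260,230:350],(400,400)),cv2.resize(get_image('scene')[120:250,200:330],(400,400))]))
E
```

```text
clock: 5.8
eef_pos: [578.2, -19.7, 158.2]
tool_rot: [-3.14, -0.005, 2.946]
force: [-0.0, -0.7, -4.5]
width: 21.9
gripper_force: 60.2
clock: 6.3
eef_pos: [579.5, -19.5, 160.1]
tool_rot: [3.142, -0.002, -3.063]
force: [0.4, 0.2, -4.4]
width: 21.9
gripper_force: 60.2
tool delta [-2.000e-01  1.000e-01  1.171e+02]
rot [ 0.    -0.002 -0.001]
6.3 [579.5 -19.5 160.1] [ 0.4  0.2 -4.4] 21.923186690188675
```

View pics/c2.png

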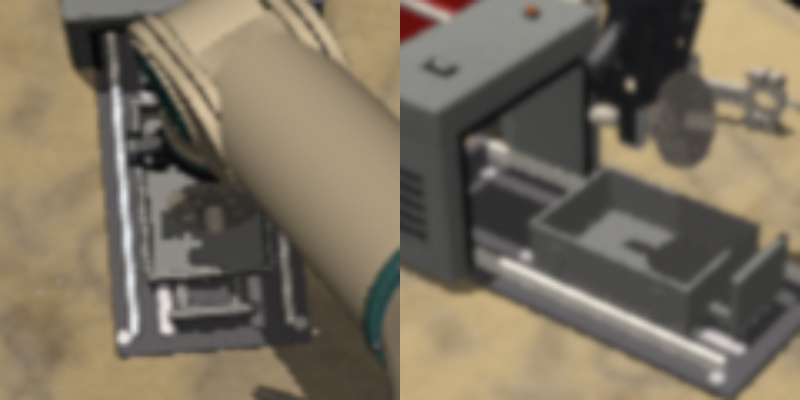

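The camshaft is held lengthways over the tray, gear toward the robot and clear of the walls. Lowering it in.

```bash
echo '[0,0,35,0,0,0,15,0,0,35,0,0,0,15,0,0,25,0,0,0,15,0,0,10,0,0,0,15,0,0,5,0,0,0,15,0,0,4,0,0,0,15,0,0,0,0,0,0,15,0,0,0,0,0,0,15]' > m.json && python3 nudge.py m.json; python3 go.py 579.5 -19.4 43 184.6
```

```text
clock: 7.2
eef_pos: [580.9, -19.4, 48.1]
tool_rot: [-3.141, 0.002, -3.061]
force: [0.1, -0.2, -4.0]
width: 21.8
gripper_force: 60.1
tool delta [1.4 0.1 5.1]
rot [-0.     0.002  0.001]
7.2 [580.9 -19.4  48.1] [ 0.1 -0.2 -4. ] 21.79290090335612
```

```bash
echo '[0,0,2,0,0,0,15,0,0,2,0,0,0,15,0,0,0,0,0,0,15,0,0,0,0,0,0,15]' > m.json && python3 nudge.py m.json; python3 go.py 579.5 -19.4 43 184.6
```

```text
clock: 7.6
eef_pos: [581.2, -19.4, 43.8]
tool_rot: [-3.142, 0.002, -3.06]
force: [1.6, -0.1, 1.1]
width: 22.2
gripper_force: 59.8
tool delta [1.7 0.1 0.8]
rot [-0.     0.002  0.001]
7.6 [581.2 -19.4  43.8] [ 1.6 -0.1  1.1] 22.22006076857423
```

```bash
echo '[0,0,0,0,0,0,28,0,0,0,0,0,0,40,0,0,0,0,0,0,50,0,0,0,0,0,0,50,0,0,0,0,0,0,50,0,0,-20,0,0,0,50,0,0,-40,0,0,0,50,0,0,-40,0,0,0,50,0,0,-40,0,0,0,50,0,0,0,0,0,0,50,0,0,0,0,0,0,50]' > m.json && python3 nudge.py m.json; python3 go.py 464.3 325.2 180 153.5
```

```text
clock: 8.7
eef_pos: [580.5, -19.7, 183.9]
tool_rot: [-3.141, 0.002, -3.061]
force: [0.3, -0.3, -1.1]
width: 49.9
gripper_force: 0.0
tool delta [ 88.  353.2   3.5]
rot [-0.     0.002  0.543]
8.7 [580.5 -19.7 183.9] [ 0.3 -0.3 -1.1] 49.88537913455635
```

```bash
echo '[11,44,0,0,0,0,50,11,44,0,0,0,0,50,11,44,0,0,0,0,50,11,44,0,0,0,0,50,11,44,0,0,0,0,50,11,44,0,0,0,0,50,11,44,0,0,0,0,50,11,45,0,0,0,0.143,50,0,0,0,0,0,0.14,50,0,0,0,0,0,0.14,50,0,0,0,0,0,0.12,50,0,0,0,0,0,0,50]' > m.json && python3 nudge.py m.json; python3 go.py 464.3 325.2 70 153.5
python3 - <<'E'
from h import *
t=get_image('top'); s=get_image('scene')
cv2.imwrite('pics/t1.png',t)
cv2.imwrite('pics/c3.png',np.hstack([cv2.resize(t[160:250,250:340],(400,400)),cv2.resize(s[160:250,220:350],(400,400))]))
E
```

```text
clock: 9.9
eef_pos: [463.0, 324.6, 181.5]
tool_rot: [-3.139, -0.001, 2.68]
force: [0.4, 0.2, 0.6]
width: 49.8
gripper_force: 0.0
tool delta [ -1.    1.4 111.5]
rot [-0.003 -0.001  0.001]
9.9 [463.  324.6 181.5] [0.4 0.2 0.6] 49.75068186442404
```

View pics/c3.png

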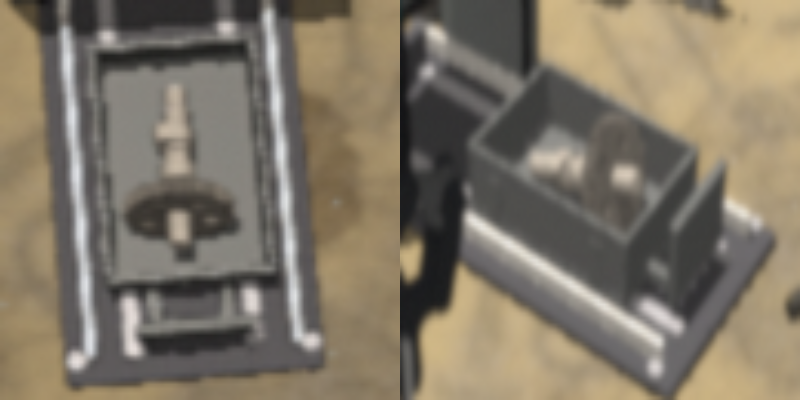

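The camshaft lies centred and lengthways in the tray (top crop: bare end at (175,85), gear at (180,210)) and is released. Next the lid: descend to z≈73 and grip the rib.

```bash
echo '[-1,1,40,0,0,0,50,0,0,35,0,0,0,50,0,0,25,0,0,0,50,0,0,6,0,0,0,50,0,0,0,0,0,0,50,0,0,0,0,0,0,50]' > m.json && python3 nudge.py m.json; python3 go.py 464.3 325.2 72.5 153.5
```

```text
clock: 10.6
eef_pos: [465.7, 326.2, 78.0]
tool_rot: [3.14, 0.0, 2.68]
force: [0.1, 0.4, -0.3]
width: 50.1
gripper_force: 0.0
tool delta [ 0.8 -1.6  5.5]
rot [0.002 0.    0.001]
10.6 [465.7 326.2  78. ] [ 0.1  0.4 -0.3] 50.08737301320686
```

```bash
echo '[1,-1.5,5,0,0,0,50,0,0,0,0,0,0,40,0,0,0,0,0,0,25,0,0,0,0,0,0,5,0,0,0,0,0,0,5,0,0,0,0,0,0,5,0,0,0,0,0,0,5]' > m.json && python3 nudge.py m.json; python3 go.py 464.3 325.2 72.5 153.5
```

```text
clock: 11.3
eef_pos: [463.9, 325.0, 72.7]
tool_rot: [3.141, 0.001, 2.679]
force: [-1.0, -0.4, 5.6]
width: 12.5
gripper_force: 59.8
tool delta [-0.3  0.3  0.2]
rot [0.001 0.001 0.   ]
11.3 [463.9 325.   72.7] [-1.  -0.4  5.6] 12.53168707742707
```

```bash
echo '[0,0,-20,0,0,0,5,0,0,-35,0,0,0,5,0,0,-35,0,0,0,5,0,0,-37,0,0,0,5,0,0,0,0,0,-0.12,5,0,0,0,0,0,-0.14,5,0,0,0,0,0,-0.143,5,0,0,0,0,0,-0.14,5,0,0,0,0,0,0,5,0,0,0,0,0,0,5]' > m.json && python3 nudge.py m.json; python3 go.py 571.7 -19.9 200 184.6
```

```text
clock: 12.3
eef_pos: [463.4, 324.4, 198.5]
tool_rot: [-3.141, -0.001, -3.064]
force: [0.5, 0.1, -2.9]
width: 13.2
gripper_force: 58.9
tool delta [ -81.2 -351.7   -1.4]
rot [-0.    -0.001 -0.003]
12.3 [463.4 324.4 198.5] [ 0.5  0.1 -2.9] 13.209271327952766
```

```bash
echo '[-10,-44,0,0,0,0,5,-10,-44,0,0,0,0,5,-10,-44,0,0,0,0,5,-10,-44,0,0,0,0,5,-10,-44,0,0,0,0,5,-10,-44,0,0,0,0,5,-10,-44,0,0,0,0,5,-11,-43,0,0,0,0,5,0,0,0,0,0,0,5,0,0,0,0,0,0,5]' > m.json && python3 nudge.py m.json; python3 go.py 571.7 -19.9 185 184.6
python3 - <<'E'
from h import *
s=get_image('scene'); st=ctrl.read_state(); cv2.imwrite('pics/s2.png',s)
x,y,z=st['eef_pos']; yaw=st['tool_rot'][2]
def box(cx,cy,a,L,W,z):
    R=np.array([[np.cos(a),-np.sin(a)],[np.sin(a),np.cos(a)]])
    return [np.r_[R@np.array([sx*L/2,sy*W/2])+[cx,cy],z] for sx,sy in((1,1),(1,-1),(-1,-1),(-1,1))]
x0,y0,k=200,90,5
big=cv2.resize(s[y0:y0+120,x0:x0+160],None,fx=k,fy=k,interpolation=cv2.INTER_CUBIC)
for b,c in((box(x,y,yaw,154,108,z-20.2),(0,0,255)),(box(x,y,yaw,170,124,z-72.2),(0,255,255)),(box(571.7,-19.9,.081,154,108,62),(0,255,0))):
    cv2.polylines(big,[((proj('scene',b)-[x0,y0]+.5)*k).round().astype(int)],1,c)
cv2.imwrite('pics/c4.png',big)
E
```

```text
clock: 13.3
eef_pos: [572.7, -19.9, 198.6]
tool_rot: [3.142, -0.001, -3.066]
force: [-0.3, 1.1, -2.1]
width: 12.5
gripper_force: 59.3
tool delta [ 1.   0.1 13.6]
rot [ 0.    -0.001 -0.005]
13.3 [572.7 -19.9 198.6] [-0.3  1.1 -2.1] 12.465788347475767
```

View pics/c4.png

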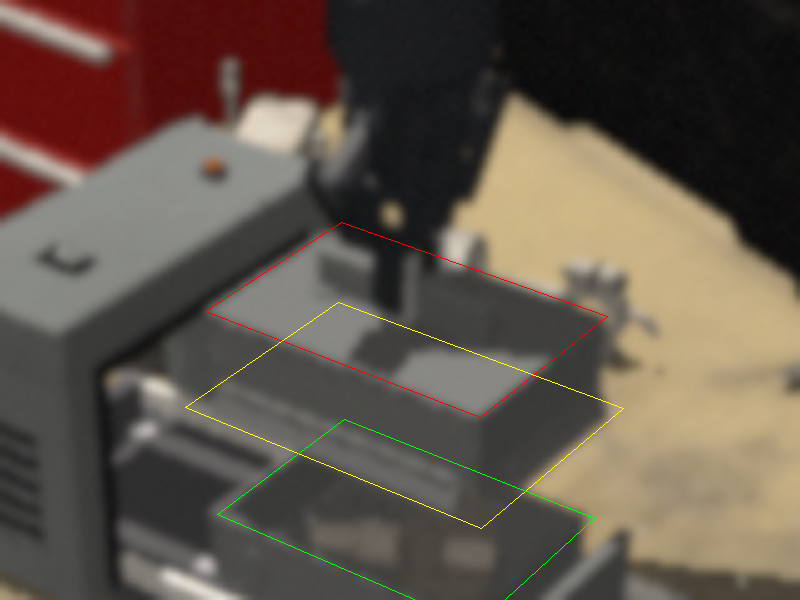

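The lid roof matches the TCP-centred outline (red) to within about 2 mm, and it stands over the tray rim (green). Lowering.

```bash
echo '[1,0,20,0,0,-0.004,5,0,0,20,0,0,0,5,0,0,15,0,0,0,5,0,0,0,0,0,0,5,0,0,0,0,0,0,5]' > m.json && python3 nudge.py m.json; python3 go.py 571.7 -19.9 124.2 184.6
```

```text
clock: 13.85
eef_pos: [571.9, -17.5, 144.3]
tool_rot: [3.141, 0.0, -3.055]
force: [0.4, -0.3, -1.6]
width: 12.5
gripper_force: 59.2
tool delta [ 0.4 -2.4 20.1]
rot [0.    0.    0.006]
13.85 [571.9 -17.5 144.3] [ 0.4 -0.3 -1.6] 12.516504264277565
```

```bash
echo '[0,-2,4,0,0,0.005,5,0,0,4,0,0,0,5,0,0,0,0,0,0,5,0,0,0,0,0,0,5]' > m.json && python3 nudge.py m.json; python3 go.py 571.7 -19.9 124.2 184.6; echo '[0,0,3,0,0,0,5,0,0,3,0,0,0,5,0,0,0,0,0,0,5]' > m.json && python3 nudge.py m.json; python3 go.py 571.7 -19.9 124.2 184.6
```

```text
clock: 14.25
eef_pos: [572.0, -20.7, 136.2]
tool_rot: [-3.142, 0.0, -3.062]
force: [0.1, 0.1, -2.0]
width: 12.7
gripper_force: 59.3
tool delta [ 0.3  0.8 12. ]
rot [-0.  0. -0.]
14.25 [572.  -20.7 136.2] [ 0.1  0.1 -2. ] 12.651727645317399
clock: 14.55
eef_pos: [571.9, -20.6, 129.7]
tool_rot: [3.141, -0.0, -3.061]
force: [0.8, -0.5, -1.9]
width: 13.3
gripper_force: 59.4
tool delta [0.2 0.7 5.5]
rot [ 0. -0. -0.]
14.55 [571.9 -20.6 129.7] [ 0.8 -0.5 -1.9] 13.30506870805135
```

No contact force so far. Continuing down to the seat.

```bash
echo '[0,0,2,0,0,0,5,0,0,2,0,0,0,5,0,0,0,0,0,0,5]' > m.json && python3 nudge.py m.json; echo '[0,0,1,0,0,0,5,0,0,1,0,0,0,5,0,0,0,0,0,0,5]' > m.json && python3 nudge.py m.json; python3 go.py 571.7 -19.9 124.2 184.6
```

```text
clock: 14.85
eef_pos: [572.7, -20.4, 126.1]
tool_rot: [3.141, 0.002, -3.061]
force: [1.7, 0.5, -0.9]
width: 12.5
gripper_force: 59.5
clock: 15.15
eef_pos: [573.1, -20.3, 124.9]
tool_rot: [-3.142, 0.003, -3.061]
force: [2.9, 0.3, 4.7]
width: 12.8
gripper_force: 60.1
tool delta [1.3 0.5 0.7]
rot [-0.     0.003  0.   ]
15.15 [573.1 -20.3 124.9] [2.9 0.3 4.7] 12.813208868332126
```

```bash
echo '[0,0,0,0,0,0,18,0,0,0,0,0,0,30,0,0,0,0,0,0,40,0,0,0,0,0,0,40,0,0,-20,0,0,0,40,0,0,-40,0,0,0,40,0,0,-20,0,0,0,0,45,0,0,0,0,0,0,45,0,0,0,0,0,0,45,0,0,0,0,0,0,45,0,0,0,0,0,0,0,0,0,0,0,0,0]' > m.json && python3 nudge.py m.json; python3 go.py 435 -31 66 184.6
python3 - <<'E'
from h import *
t=get_image('top'); s=get_image('scene'); cv2.imwrite('pics/t3.png',t)
cv2.imwrite('pics/c5.png',np.hstack([cv2.resize(t[160:250,250:340],(400,400)),cv2.resize(s[150:250,220:350],(400,400))]))
E
```

```text
clock: 16.35
eef_pos: [384.3, -36.6, 203.2]
tool_rot: [-3.138, -0.01, -3.061]
force: [1.1, 0.6, -0.2]
width: -0.1
gripper_force: 0.0
tool delta [-52.3   2.  136.7]
rot [-0.004 -0.01   0.   ]
16.35 [384.3 -36.6 203.2] [ 1.1  0.6 -0.2] -0.10859759911482504
```

View pics/c5.png

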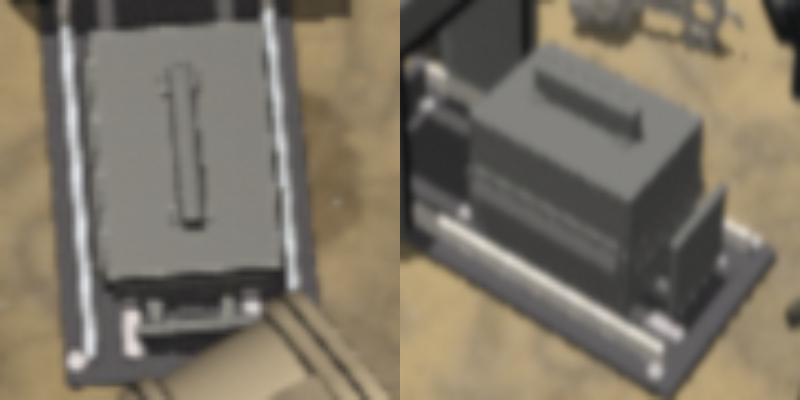

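The lid sits flush and level (top crop: roof from (92,30) to (280,285)) and the push plate is clear. Moving behind the plate with closed fingers.

```bash
echo '[-25,1,0,0,0,0,0,-24,1,0,0,0,0,0,0,0,40,0,0,0,0,0,0,40,0,0,0,0,0,0,40,0,0,0,0,0,0,18,0,0,0,0,0,0,0,0,0,0,0,0,0,0,0,0,0,0]' > m.json && python3 nudge.py m.json; python3 go.py 438 -31 64 184.6
```

```text
clock: 17.25
eef_pos: [442.5, -28.4, 66.0]
tool_rot: [3.141, 0.001, -3.061]
force: [-0.1, -0.4, 0.0]
width: 0.0
gripper_force: 0.0
tool delta [ 4.7 -2.2  2. ]
rot [0.    0.001 0.001]
17.25 [442.5 -28.4  66. ] [-0.1 -0.4  0. ] 0.04319032593541392
```

```bash
echo '[-4,-2,0,0,0,0,0,-6,0,0,0,0,0,0,-8,0,0,0,0,0,0,-10,0,0,0,0,0,0,-10,0,0,0,0,0,0,-10,0,0,0,0,0,0,-10,0,0,0,0,0,0,-10,0,0,0,0,0,0,-8,0,0,0,0,0,0,-8,0,0,0,0,0,0,-6,0,0,0,0,0,0,-4,0,0,0,0,0,0]' > m.json && python3 nudge.py m.json; echo '[-4,0,0,0,0,0,0,-4,0,0,0,0,0,0,-4,0,0,0,0,0,0,-4,0,0,0,0,0,0,0,0,0,0,0,0,0]' > m.json && python3 nudge.py m.json; python3 go.py 570.5 -20 64
```

```text
clock: 18.45
eef_pos: [535.7, -23.4, 65.9]
tool_rot: [3.141, 0.0, -3.061]
force: [-2.5, -0.2, 1.3]
width: 0.1
gripper_force: 1.1
clock: 18.95
eef_pos: [552.2, -22.0, 66.1]
tool_rot: [3.141, 0.002, -3.061]
force: [0.7, -0.6, 0.5]
width: 0.0
gripper_force: 0.0
tool delta [-18.4   0.5   2.1]
18.95 [552.2 -22.   66.1] [ 0.7 -0.6  0.5] 0.016471785059800678
```

```bash
for i in 1; do echo '[-3,0,0,0,0,0,0,-3,0,0,0,0,0,0,-3,0,0,0,0,0,0,-3,0,0,0,0,0,0,0,0,0,0,0,0,0]' > m.json && python3 nudge.py m.json; done; echo '[-2,0,0,0,0,0,0,-2,0,0,0,0,0,0,0,0,0,0,0,0,0]' > m.json && python3 nudge.py m.json; python3 go.py 570.5 -20 64
```

```text
clock: 19.45
eef_pos: [564.0, -21.1, 66.1]
tool_rot: [3.141, 0.002, -3.061]
force: [0.3, 0.5, -0.0]
width: 0.0
gripper_force: 0.0
clock: 19.75
eef_pos: [567.4, -20.9, 66.0]
tool_rot: [3.141, 0.001, -3.061]
force: [-2.0, 1.4, 0.2]
width: 0.3
gripper_force: 0.5
tool delta [-3.2  0.6  2. ]
19.75 [567.4 -20.9  66. ] [-2.   1.4  0.2] 0.278733076489209
```

```bash
echo '[-2,0,0,0,0,0,0,-2,0,0,0,0,0,0,0,0,0,0,0,0,0]' > m.json && python3 nudge.py m.json; echo '[-2,0,0,0,0,0,0,-2,0,0,0,0,0,0,0,0,0,0,0,0,0]' > m.json && python3 nudge.py m.json; python3 go.py 570.5 -20 64
```

```text
clock: 20.05
eef_pos: [571.5, -20.6, 66.0]
tool_rot: [3.141, 0.001, -3.061]
force: [-1.7, -0.1, -0.5]
width: 0.1
gripper_force: 0.5
clock: 20.35
eef_pos: [575.4, -20.3, 66.0]
tool_rot: [3.141, 0.001, -3.061]
force: [-0.7, 0.4, 0.5]
width: -0.2
gripper_force: 0.4
tool delta [4.9 0.7 2. ]
20.35 [575.4 -20.3  66. ] [-0.7  0.4  0.5] -0.16514622655555175
```

```bash
echo '[-2,0,0,0,0,0,0,-2,0,0,0,0,0,0,0,0,0,0,0,0,0]' > m.json && python3 nudge.py m.json|grep -E "eef|force"; echo '[-2,0,0,0,0,0,0,0,0,0,0,0,0,0]' > m.json && python3 nudge.py m.json|grep -E "eef|force"; echo '[-2,0,0,0,0,0,0,0,0,0,0,0,0,0]' > m.json && python3 nudge.py m.json|grep -E "eef|force"
```

```text
eef_pos: [579.4, -19.9, 66.0]
force: [-0.9, -0.2, -0.7]
gripper_force: 0.4
eef_pos: [581.3, -19.9, 66.0]
force: [-0.6, 1.1, -0.4]
gripper_force: 0.5
eef_pos: [582.5, -19.8, 66.0]
force: [-3.2, -0.1, 2.0]
gripper_force: 1.7
```

```bash
echo '[-2,0,0,0,0,0,0,0,0,0,0,0,0,0]' > m.json && python3 nudge.py m.json|grep -E "eef|force"; echo '[-2,0,0,0,0,0,0,0,0,0,0,0,0,0]' > m.json && python3 nudge.py m.json|grep -E "eef|force"
```

```text
eef_pos: [582.5, -19.8, 65.9]
force: [-8.9, 0.1, 5.4]
gripper_force: 4.1
eef_pos: [582.5, -19.7, 65.8]
force: [-12.2, 1.2, 9.7]
gripper_force: 6.3
```

The tool holds at x=582.5 while the force climbs to 12 N, so the tray is on its stop. I back off, lift clear and check.

```bash
echo '[10,0,0,0,0,0,0,20,0,0,0,0,0,0,30,0,0,0,0,0,0,30,0,0,0,0,0,0,30,0,0,0,0,0,0,0,0,-40,0,0,0,0,0,0,-40,0,0,0,0,0,0,-40,0,0,0,0,0,0,0,0,0,0,0,0,0,0,0,0,0,0]' > m.json && python3 nudge.py m.json
python3 - <<'E'
from h import *
t=get_image('top'); s=get_image('scene')
cv2.imwrite('pics/c6.png',np.hstack([cv2.resize(t[100:250,235:345],(330,450)),cv2.resize(s[105:255,170:320],(450,450))]))
E
```

```text
clock: 22.45
eef_pos: [468.7, -29.5, 187.0]
tool_rot: [-3.141, 0.004, -3.062]
force: [-0.1, 0.7, -1.5]
width: 0.3
gripper_force: 0.0
```

View pics/c6.png

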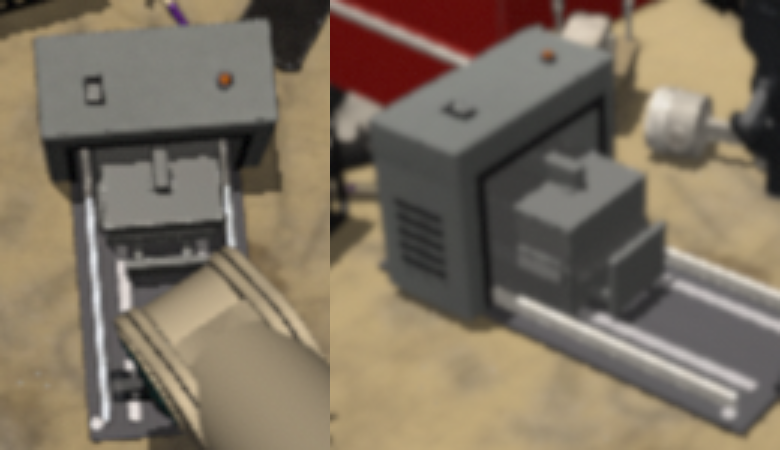

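The closed tray is in the tunnel with the lid seated, and the push plate is outside it at about (292,187) in the top view. A quick numeric check before handing in.

```bash
python3 -c "
from h import *
a=cast('top',[(291.7,187.8)],76)[0]; b=cast('top',[(293.5,233)],76)[0]; print(a,b,np.linalg.norm(a-b)); print(job.finish_job())"
```

```text
[592.21651418 -22.17554434  76.        ] [465.42322766 -27.19994757  76.        ] 126.8927978039956
the job is handed in; nothing more can be done
None
```

The job is handed in: the camshaft lies released in the tray, the lid sits flush, and the closed tray was pushed in until it stopped dead at 12 N, after about 127 mm of travel by camera; the verdict was not shown.

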